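# Level the counter rack and hold the spirit level down

## Robot

A 6-joint arm with a two-finger parallel gripper is mounted at the origin on the work surface. World frame = base frame: x ahead of the robot, y to its left, z up, the work surface at z = 0. Lengths are in m, angles in rad, forces in N, time in s.
With the tool pointing down it reaches from about 0.325 to 0.85 m from the base axis. Payload 4.4 kg.
Tool frame: the origin (TCP) lies at the very end of the fingers, on their centre line; the grasp point (between the pads) lies 19 mm behind it; z points along the fingers, y is the line along which they close (so a half turn about z gives the same grasp; the last joint's range is limited). The gripper opens to 94 mm and grips with 3 to 60 N. Pads are 16 mm wide; open, the fingers measure 119 mm over their backs; the gripper's body (75 mm by 177 mm) begins 78 mm behind the grasp point.
Start: joints at [-1.462, 0.207, 1.542, -0, 1.393, -0.15], TCP at [0.147, -0.556, 0.173] pointing down, gripper open.
Joint ranges: [-2.73, 2.73], [-0.86, 2.22], [0.23, 2.46], [-1.11, 4.25], [0.08, 2.63], [-2.82, 2.82]. Speed limits (rad/s): [2.79, 2.79, 3.14, 3.14, 3.14, 3.14].

## Interface

Orientations are given as a unit quaternion [x, y, z, w].
In Python, from station import status, grab_frame, camera_params, order, cut_out gives the robot as it stands.
- The arm moves only by the tool step_arm, never from a script. Its argument "rows" is a list of rows, each a list of 7 numbers: the finger opening in mm, from 0 to 94, then the shift along the tool's x, y, z as a fraction of full scale, then the turn, a rotation vector about the tool's x, y, z as a fraction of full scale. A call has 1 to 8 rows; each row is the pose to reach, as a shift and turn from the pose commanded when the call began, along the tool's axes at that moment; what a row does not reach only later rows make up. Full scale, the value 1, is 0.1 m for a shift and 90 degrees for a turn. A row lasts 1/10 s, in which the tool goes at most 50 mm and 8.59 degrees, less where a joint would pass 70% of its speed; a pose out of reach is approached as far as the arm can. A call with a number of a shift or a turn outside -1 to 1 is refused whole. A call with a gripper value outside its range is refused whole. The fingers move at their own pace and stop on an object; "squeeze" is the grip in N (left out, the last holds). Time passes only in rows, so rows that repeat a pose let the fingers close. It gives the time, the measured TCP pose, the force, the opening and the grip force at its end, in the units of the state.
- status.get_state(): the state, without advancing time (a new reading comes with each control period).
- grab_frame(name): name is "scene" or "top" or "wrist"; returns the picture (480x640x3 uint8, red, green, blue); there is no depth.
- camera_params(name): a dict with "intrinsics" (3x3 intrinsics, pixels), "position" and "rotation" of the camera in the world; the wrist camera has in their place "T_tool_cam" (4x4, takes a point from camera to tool coordinates, whose origin is the TCP and whose axes are the flange's). Camera axes: x right, y up, looking along -z (the intrinsics and any distortion apply to the point x, -y, -z); pixel columns grow to the right and rows downward; lengths in m; the calibration is good to about 2 mm. A picture is of the moment at which its call begins: read the wrist's pose just before it. camera_params takes no time and is no camera call.
- order.sign_off(): hands the job in; it is judged then, once.
Trained networks look in the newest picture that a camera, given by its name, has taken for a name from the list of things; names that differ only in an ending like _2 or _b are one class to them, and where a whole thing is asked for, a point or a joint stands for the part that bears it (a point fixed in the world has none). Each returns a list of dicts, best first, with "p" (0 to 1); they miss things now and then, are a little off and sometimes report something else, mostly with a low value. They report only what shows in the picture. A call takes as long as a camera call.
- cut_out(camera, name): "pixels" (480x640 bool, what is visible of it) and "bbox" ([left, top, right, bottom] in pixels, round what is visible of it).
The state is a dict: "time_s": time; "joints": joint angles; "qd": joint speeds; "effort": joint torques, N m; "eef_pos": TCP position; "tool_rot": TCP orientation; "contact_force": force on the tool from outside, world axes, zero at the start; "moment": the same for the moment, N m; "finger_gap": finger opening in m; "gripper_force": force on a finger pad.
Only numpy, scipy, OpenCV 4.12 (cv2) and the standard library are available. Lean on these libraries where they do the work, as an engineer would, in place of code of your own. Each camera call takes 0.05 s, during which the arm holds its last target. There are 200 camera calls.

## Task

Lay the spirit level flat crosswise on the lower shelf of the counter rack, all of it on the board, which means slipping its left end in under the upper shelf, and let go of it. Then turn the knob of the levelling foot at the rack's right end until the bubble stands centred between the two lines of the vial. Finally press the level down on the shelf from above with a steady, moderate push and finish while still pressing, bubble centred, so that I can tighten the foot's lock nut; do not disturb the other things on the counter.

Things in the scene. Friction and masses are not known exactly. Their poses are not given: they have to be found in the camera images.
- level_center (a point): centre (half-way up, 22 mm above the sole) of an aluminium torpedo spirit level, 250 mm long (point's x), 24 mm wide (y), 44 mm tall (z), about 0.35 kg. Sides flat and upright up to 36 mm above the sole. Flat top at 44 mm from 29 to 99 mm either side of the centre, sloping to 32 mm at the ends. Usable either way round. Starts on the counter to the right of the rack, lying on its sole.
- level_vial (a point): middle of the level's vial, seen from above in a 58 mm notch in the middle of the level's top: yellow-green tube along the level's x with two black rings (18 mm apart) and a pale bubble, 15 mm long. Point 41 mm above the sole, on the vial's top; the notch's side walls reach 36 mm.
- level_end_a (a point): middle of the level's sole edge at its +x end (the end with the small round cross vial in its side)
- level_end_b (a point): middle of the level's sole edge at its -x end
- bubble (a joint): place of the bubble, in m along the level's own x from the middle of the vial (0 = centred between the rings; stops at +-0.018). It runs to the higher end, 1.24 mm for each milliradian of tilt, and settles within about 1 s.
- shelf_top (a point): middle of the upper face of the rack's lower shelf: a board 360 mm long (point's y; +y is the rack's left end) by 200 mm deep (x), its face about 61 mm above the counter. Open to above from y = -0.18 to +0.03; the rest lies under the upper shelf, so the level goes in from the right. It tilts slightly about its two left feet; its right end is a few mm too low at the start.
- upper_edge (a point): middle of the lower right edge of the rack's upper shelf, 125 mm above the lower shelf, at y = +0.03 of shelf_top. The upper shelf is 150 mm long (to y = +0.18), 200 mm deep, 14 mm thick, with spice jars up to 290 mm above the counter; 12 mm posts carry it at x = +-0.088, y = +0.045 and +0.165 of shelf_top.
- knob_grip (a point): on the axis of the levelling foot's round black fluted knob, 13 mm below its top: 40 mm across, 30 mm tall, 82 to 112 mm above the counter. It stands off the board's right end at x = -0.055, y = -0.205 of shelf_top. Clockwise from above raises the shelf's right end and moves the bubble 3.2 mm a radian to the right; 1.4 to 3 rad are needed. Stiff (0.1 N m), stays put, does not rise.
- wrench: open-ended wrench, 160 mm, flat on the counter; a bystander, not to be disturbed. Origin at the middle of its underside.
- mug: white mug, 80 mm across, 95 mm tall; a bystander, not to be disturbed. Origin at the middle of its underside.
- coffee_jar: amber glass jar, 80 mm across, 130 mm tall; a bystander, not to be disturbed. Origin at the middle of its underside.
- canister: steel can, 90 mm across, 110 mm tall; a bystander, not to be disturbed. Origin at the middle of its underside.
- sugar_bowl: white bowl, 100 mm across, 50 mm tall; a bystander, not to be disturbed. Origin at the middle of its underside.
- milk_jug: steel jug, 76 mm across, 85 mm tall; a bystander, not to be disturbed. Origin at the middle of its underside.
- spoon: steel spoon, 170 mm, flat on the counter; a bystander, not to be disturbed. Origin at the middle of its underside.

How it is judged:
On the way, in this order (a step that is already met when the one before it is completed fails the run):
1. the level lies flat and let go on the lower shelf, crosswise, both ends on the board (y of level_end_a in the frame of shelf_top between -0.181 and 0.181 m and y of level_end_b in the frame of shelf_top between -0.181 and 0.181 m and x of level_end_a in the frame of shelf_top between -0.1 and 0.1 m and x of level_end_b in the frame of shelf_top between -0.1 and 0.1 m and z of level_center in the frame of shelf_top between 0.018 and 0.026 m and angle between the x axis of level_center and the y axis of shelf_top, either way round below 0.25 rad and angle between the z axis of level_center and the z axis of shelf_top, either way round below 0.03 rad and contact force between level and the arm below 0.2 N and linear speed of level below 0.02 m/s), for 1 s.
2. the foot is turned until the bubble is centred, with the level lying free on the shelf (y of level_end_a in the frame of shelf_top between -0.181 and 0.181 m and y of level_end_b in the frame of shelf_top between -0.181 and 0.181 m and x of level_end_a in the frame of shelf_top between -0.1 and 0.1 m and x of level_end_b in the frame of shelf_top between -0.1 and 0.1 m and z of level_center in the frame of shelf_top between 0.018 and 0.026 m and angle between the x axis of level_center and the y axis of shelf_top, either way round below 0.25 rad and angle between the z axis of level_center and the z axis of shelf_top, either way round below 0.03 rad and contact force between level and the arm below 0.2 N and value of joint bubble between -0.002 and 0.002 m), for 0.6 s.
At the end, for the whole second after the job is handed in: The level lies flat on the lower shelf, crosswise within 0.25 rad, both ends on the board (1 mm tolerance); the bubble is within 2 mm of the middle and at rest; the fingers still press on the level with 3 to 45 N, and the shelf carries the level and that push (more than 4 N) (y of level_end_a in the frame of shelf_top between -0.181 and 0.181 m and y of level_end_b in the frame of shelf_top between -0.181 and 0.181 m and x of level_end_a in the frame of shelf_top between -0.1 and 0.1 m and x of level_end_b in the frame of shelf_top between -0.1 and 0.1 m and z of level_center in the frame of shelf_top between 0.018 and 0.026 m and angle between the x axis of level_center and the y axis of shelf_top, either way round below 0.25 rad and angle between the z axis of level_center and the z axis of shelf_top, either way round below 0.03 rad and value of joint bubble between -0.002 and 0.002 m and contact force between the fingers and level between 3 and 45 N and contact force between level and rack above 4 N and linear speed of level below 0.02 m/s and velocity of joint bubble between -0.004 and 0.004 m/s); the arm keeps its last pose, push and grip.
It fails at once if one of the other things on the counter is pushed more than 4 cm or knocked over (distance of any of wrench, mug, coffee_jar, canister, sugar_bowl, milk_jug, spoon from where it was at the start of the episode above 0.04 m or angle between any of wrench, mug, coffee_jar, canister, sugar_bowl, milk_jug, spoon's own z axis and vertical above 0.6 rad).
It also fails if it takes over 72 s, if anything falls off the work surface, if the arm or the gripper's body presses on something with over 40 N, if the wrist force passes 120 N, or if a joint passes its speed limit or range.

## Working session

There is one attempt and no reset: what is moved stays moved. The work goes in short steps, Python scripts to look and compute and a tool call to move; the robot and the scene stay as the last step left them, time stands still between calls to the robot, and variables do not carry over. Pictures are saved under pics/ and viewed, at most 10 in all, crops included, and the job is handed in when it is done.

Besides the shell and the picture viewer there is one more tool, called after "Request:" as name([rows], argument=value, ...), one row to a line, values as JSON. step_arm: Moves the arm, as the interface text tells. Its arguments: {"type":"object","properties":{"rows":{"type":"array","items":{"type":"array","items":{"type":"number"}}},"squeeze":{"type":"number"}},"required":["rows"]}

```bash
mkdir -p pics
cat > h.py <<'E'
import numpy as np,cv2
from station import status,grab_frame,camera_params,order,cut_out
from scipy.spatial.transform import Rotation as R
def cam(name,st=None):
    c=camera_params(name);K=np.array(c["intrinsics"])
    if name=="wrist":
        st=st or status.get_state();T=np.eye(4);T[:3,:3]=R.from_quat(st["tool_rot"]).as_matrix();T[:3,3]=st["eef_pos"]
        M=T@np.array(c["T_tool_cam"]);return K,M[:3,3],M[:3,:3],c
    return K,np.array(c["position"]),np.array(c["rotation"]),c
def onz(name,uv,z,st=None):
    K,p,r,c=cam(name,st);uv=np.atleast_2d(np.array(uv,float))
    d=np.c_[(uv-K[[0,1],[2,2]])/K[[0,1],[0,1]],np.ones(len(uv))]*[1,-1,-1]
    d=d@r.T;return p+d*((z-p[2])/d[:,2])[:,None]
def proj(name,X,st=None):
    K,p,r,c=cam(name,st);q=(np.atleast_2d(X)-p)@r*[1,-1,-1];q=q@K.T;return q[:,:2]/q[:,2:]
def save(im,f,box=None,s=1):
    if box: im=im[box[1]:box[3],box[0]:box[2]]
    cv2.imwrite("pics/"+f,cv2.resize(im,None,fx=s,fy=s,interpolation=cv2.INTER_CUBIC)[...,::-1])
E
python3 - <<'E'
from h import *
st=status.get_state();print(st)
ims=[grab_frame(n) for n in("top","scene")]
for n in("top","scene"):
    c=camera_params(n);print({k:(np.round(v,3).tolist() if not isinstance(v,str) else v) for k,v in c.items()})
save(ims[0],"top.png");save(ims[1],"scene.png")
for nm in["level_center","knob_grip","shelf_top","wrench","mug","coffee_jar","canister","sugar_bowl","milk_jug","spoon"]:
    try:
        for d in cut_out("top",nm)[:2]:
            v,u=np.nonzero(d["pixels"]);print(nm,round(d["p"],2),d["bbox"],len(u),u.mean().round(),v.mean().round(),onz("top",[[u.mean(),v.mean()]],0.03).round(3))
    except Exception as e: print(nm,e)
E
```

```text
{'time_s': 0.0, 'joints': array([-1.46249942e+00,  2.07431631e-01,  1.54292894e+00,  6.60811085e-06,
        1.39350398e+00, -1.50483248e-01]), 'qd': array([-0.00072039,  0.00026871,  0.0008766 , -0.00094264,  0.00073564,
       -0.00064732]), 'effort': array([-2.90260341e-04, -3.70879912e+01, -2.81416136e+01,  6.98187598e-02,
        3.61249060e-02, -1.68962183e-04]), 'eef_pos': array([ 0.14704842, -0.5549737 ,  0.17169617]), 'tool_rot': array([ 9.91640212e-01,  1.29028676e-01,  2.72098709e-05, -1.13562790e-03]), 'contact_force': array([-0.18410603, -0.21777983, -1.43927314]), 'moment': array([0.01480707, 0.05322618, 0.04174008]), 'gripper_force': 0.0, 'finger_gap': 0.09418779534134003}
{'intrinsics': [[459.546, 0.0, 325.599], [0.0, 459.546, 250.275], [0.0, 0.0, 1.0]], 'position': [0.334, -0.016, 1.267], 'rotation': [0.057, -0.072, -0.7, 0.708]}
{'intrinsics': [[595.543, 0.0, 320.029], [0.0, 595.543, 236.725], [0.0, 0.0, 1.0]], 'position': [1.097, -0.94, 1.032], 'rotation': [0.405, 0.116, 0.238, 0.875]}
level_center matmul: Input operand 1 has a mismatch in its core dimension 0, wit
[... 689 characters left out ...]
has a mismatch in its core dimension 0, with gufunc signature (n?,k),(k,m?)->(n?,m?) (size 4 is different from 3)
canister matmul: Input operand 1 has a mismatch in its core dimension 0, with gufunc signature (n?,k),(k,m?)->(n?,m?) (size 4 is different from 3)
sugar_bowl matmul: Input operand 1 has a mismatch in its core dimension 0, with gufunc signature (n?,k),(k,m?)->(n?,m?) (size 4 is different from 3)
milk_jug matmul: Input operand 1 has a mismatch in its core dimension 0, with gufunc signature (n?,k),(k,m?)->(n?,m?) (size 4 is different from 3)
spoon matmul: Input operand 1 has a mismatch in its core dimension 0, with gufunc signature (n?,k),(k,m?)->(n?,m?) (size 4 is different from 3)
```

View pics/top.png

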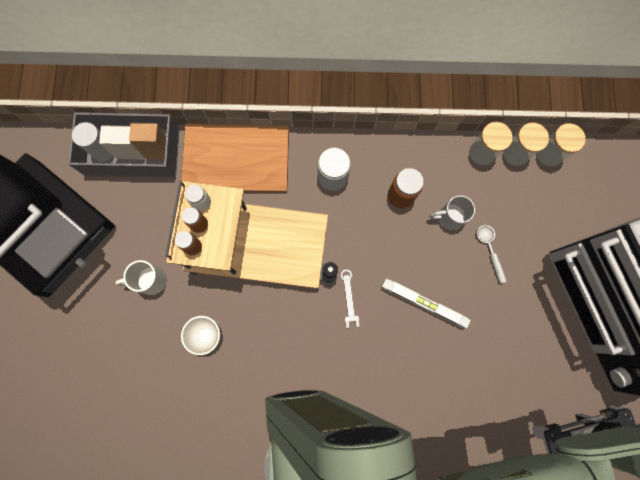

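View pics/scene.png

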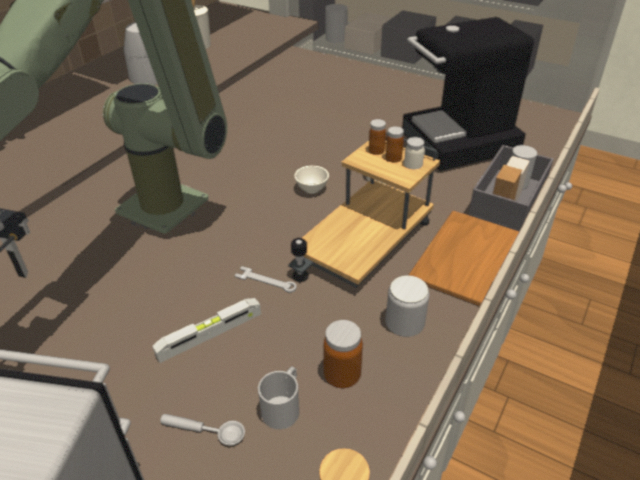

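The top view shows the level at about (425,303), the wrench at (348,300) and the knob at (330,272). The rack board spans roughly (190–327, 205–288), with the upper shelf at its left. The scene view agrees, with the level clear of its neighbours.

```bash
sed -i 's/np.array(c\["rotation"\])/R.from_quat(c["rotation"]).as_matrix()/' h.py
python3 - <<'E'
from h import *
grab_frame("top");grab_frame("scene")
for cm,z0 in(("top",0.0),):
  for nm,z in[("level_center",.036),("knob_grip",.112),("shelf_top",.06),("wrench",0.004),("mug",.05),("coffee_jar",.07),("canister",.06),("sugar_bowl",.03),("milk_jug",.04),("spoon",0.005)]:
    try:
        for d in cut_out(cm,nm)[:2]:
            v,u=np.nonzero(d["pixels"]);r=cv2.minAreaRect(np.c_[u,v].astype(np.float32));b=cv2.boxPoints(r)
            print(nm,round(d["p"],2),d["bbox"],len(u),onz(cm,[[u.mean(),v.mean()]],z)[0].round(3),onz(cm,b,z)[:,:2].round(3).tolist())
    except Exception as e: print(nm,e)
c=[[245,206],[327,213],[319,288],[238,276]]
p=onz("top",c,.061);print(p.round(3)); print(np.linalg.norm(p-np.roll(p,1,0),axis=1))
u=[[242,187],[231,274],[170,264]]; print("upper",onz("top",u,.2).round(3))
print("knob",onz("top",[[330,270]],.112))
E
```

```text
level_center 0.55 [381.4, 280.3, 468.4, 332.2] 1048 [ 0.419 -0.311  0.036] [[0.461, -0.19], [0.489, -0.204], [0.379, -0.429], [0.351, -0.414]]
knob_grip 0.78 [324.2, 262.8, 338.5, 282.5] 153 [ 0.497 -0.051  0.112] [[0.515, -0.036], [0.515, -0.066], [0.479, -0.066], [0.479, -0.036]]
shelf_top 0.59 [165.4, 181.1, 336.0, 289.1] 12253 [0.587 0.177 0.06 ] [[0.504, 0.386], [0.747, 0.37], [0.686, -0.094], [0.446, -0.061]]
wrench 0.67 [338.1, 269.9, 359.4, 328.5] 417 [ 0.431 -0.107  0.004] [[0.509, -0.073], [0.516, -0.111], [0.36, -0.135], [0.354, -0.098]]
mug 0.87 [115.1, 263.6, 167.0, 294.0] 1185 [0.478 0.44  0.05 ] [[0.46, 0.511], [0.541, 0.492], [0.502, 0.372], [0.423, 0.392]]
mug 0.26 [161.2, 183.5, 337.5, 290.0] 12433 [0.59  0.178 0.05 ] [[0.504, 0.389], [0.751, 0.374], [0.692, -0.092], [0.448, -0.06]]
coffee_jar 0.62 [386.6, 170.2, 425.1, 206.4] 1028 [ 0.731 -0.255  0.07 ] [[0.695, -0.194], [0.804, -0.247], [0.767, -0.318], [0.66, -0.264]]
canister 0.73 [320.4, 148.7, 353.3, 187.2] 1081 [ 0.786 -0.06   0.06 ] [[0.741, -0.004], [0.854, -0.029], [0.833, -0.115], [0.72, -0.088]]
sugar_bowl 0.76 [179.5, 315.1, 222.8, 353.2] 1188 [0.33  0.288 0.03 ] [[0.328, 0.358], [0.4, 0.29], [0.333, 0.218], [0.262, 0.286]]
milk_jug 0.92 [428.6, 196.1, 473.6, 229.0] 969 [ 0.672 -0.399  0.04 ] [[0.664, -0.325], [0.738, -0.425], [0.673, -0.468], [0.601, -0.368]]
spoon 0.72 [478.4, 224.8, 506.6, 285.3] 441 [ 0.575 -0.508  0.005] [[0.632, -0.464], [0.653, -0.507], [0.499, -0.57], [0.479, -0.527]]
spoon 0.45 [116.9, 261.0, 166.6, 294.4] 1099 [0.483 0.456 0.005] [[0.465, 0.529], [0.544, 0.513], [0.509, 0.389], [0.431, 0.405]]
[[ 0.676  0.179  0.061]
 [ 0.66  -0.043  0.061]
 [ 0.456 -0.024  0.061]
 [ 0.485  0.189  0.061]]
[0.19115752 0.22279869 0.20478276 0.21547795]
upper [[0.684 0.166 0.2  ]
 [0.472 0.182 0.2  ]
 [0.493 0.325 0.2  ]]
knob [[ 0.49678191 -0.05104265  0.112     ]]
```

Request:
step_arm([
  [94,0.3,-0.15,0,0,0,0],
  [94,0.65,-0.33,0,0,0,0],
  [94,1,-0.5,0,0,0,0],
  [94,1,-0.5,0,0,0,0],
], squeeze=40)

```text
time_s: 1.6
eef_pos: [0.2339, -0.479, 0.1728]
tool_rot: [0.991, 0.131, 0.001, -0.001]
contact_force: [-0.1, -0.8, -0.0]
finger_gap: 0.0938
gripper_force: 0.0
```

Request:
step_arm([
  [94,0.3,-0.15,0,0,0,0],
  [94,0.65,-0.33,0,0,0,0],
  [94,1,-0.5,0,0,0,0],
  [94,1,-0.5,0,0,0,0],
])

```text
time_s: 2.0
eef_pos: [0.3172, -0.4058, 0.1729]
tool_rot: [0.991, 0.131, 0.001, -0.0]
contact_force: [0.2, -0.6, -0.3]
finger_gap: 0.0943
gripper_force: 0.0
```

Request:
step_arm([
  [94,0.3,-0.15,0,0,0,0],
  [94,0.65,-0.33,0,0,0,0],
  [94,1,-0.5,0,0,0,0],
  [94,1,-0.5,0,0,0,0],
])

```text
time_s: 2.4
eef_pos: [0.4008, -0.3325, 0.173]
tool_rot: [0.991, 0.131, 0.001, -0.0]
contact_force: [-1.2, -0.7, -0.9]
finger_gap: 0.094
gripper_force: 0.0
```

Request:
step_arm([
  [94,0.1,-0.05,0,0,0,-0.09],
  [94,0.2,-0.1,0,0,0,-0.18],
  [94,0.27,-0.17,0,0,0,-0.27],
  [94,0.27,-0.17,0,0,0,-0.36],
  [94,0.27,-0.17,0,0,0,-0.45],
  [94,0.27,-0.17,0,0,0,-0.543],
  [94,0.27,-0.17,0,0,0,-0.543],
  [94,0.27,-0.17,0,0,0,-0.543],
])

```text
time_s: 3.2
eef_pos: [0.4198, -0.312, 0.1728]
tool_rot: [0.851, 0.526, -0.0, 0.0]
contact_force: [0.3, -0.1, 1.1]
finger_gap: 0.094
gripper_force: 0.0
```

```bash
cat >> h.py <<'E'
def yaw(st):
    x=R.from_quat(st["tool_rot"]).as_matrix()[:,0];return np.degrees(np.arctan2(x[1],x[0]))
def rel(st,X): # world target -> tool units
    return (R.from_quat(st["tool_rot"]).inv().apply(np.array(X)-st["eef_pos"])/0.1).round(3)
E
python3 - <<'E'
from h import *
st=status.get_state();print(st["eef_pos"],yaw(st),st["joints"],st["time_s"])
im=grab_frame("wrist")
for nm,z in(("level_center",.030),("level_vial",.041)):
  for d in cut_out("wrist",nm)[:2]:
    v,u=np.nonzero(d["pixels"]);r=cv2.minAreaRect(np.c_[u,v].astype(np.float32));b=cv2.boxPoints(r)
    print(nm,round(d["p"],2),d["bbox"],onz("wrist",[r[0],[u.mean(),v.mean()]],z,st).round(4).tolist(),onz("wrist",b,z,st)[:,:2].round(3).tolist())
save(im,"w1.png")
E
```

```text
[ 0.41978992 -0.31196987  0.17284728] 63.44609677862577 [-8.04238959e-01  9.60068201e-02  1.66809505e+00 -6.12288871e-04
  1.37730296e+00 -3.40668232e-01] 3.2
level_center 0.67 [297.8, 78.5, 331.6, 349.5] [[0.4269, -0.3029, 0.03], [0.428, -0.2997, 0.03]] [[0.466, -0.193], [0.488, -0.204], [0.381, -0.433], [0.355, -0.42]]
level_vial 0.6 [299.5, 76.4, 327.6, 349.4] [[0.4274, -0.3011, 0.041], [0.4286, -0.2984, 0.041]] [[0.465, -0.195], [0.487, -0.205], [0.382, -0.427], [0.357, -0.415]]
```

View pics/w1.png

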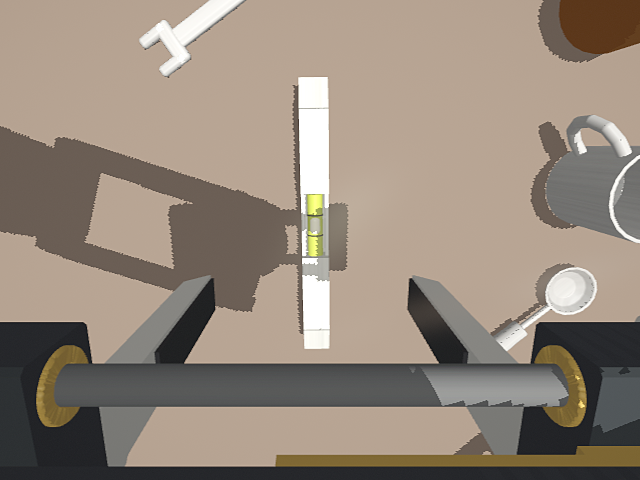

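The wrist view shows the level running almost parallel to the tool axis between the fingers. Its vial is at about (315,225) and its ends are at rows 77 and 348.

Run:
```python
from h import *
st=status.get_state()
v=onz("wrist",[[315,225.5]],.041,st)[0];e=onz("wrist",[[313,77],[316,348]],.032,st)
print(v,e,np.linalg.norm(e[0]-e[1]),e.mean(0),np.degrees(np.arctan2(*(e[0]-e[1])[1::-1])))
c=v;c[2]=0.009;print(rel(st,c))
```

```text
[ 0.42318714 -0.31119048  0.041     ] [[ 0.47727452 -0.19832762  0.032     ]
 [ 0.36837769 -0.42437736  0.032     ]] 0.2509123429065633 [ 0.42282611 -0.31135249  0.032     ] 64.27809898093933
[0.015 0.027 1.639]
```

Request:
step_arm([
  [94,0.02,0.03,0.4,0,0,-0.009],
  [94,0.02,0.03,0.8,0,0,-0.009],
  [94,0.02,0.03,1,0,0,-0.009],
])

```text
time_s: 3.65
eef_pos: [0.4222, -0.3086, 0.0695]
tool_rot: [0.846, 0.533, -0.001, -0.002]
contact_force: [-0.9, 0.1, 0.4]
finger_gap: 0.094
gripper_force: 0.0
```

Request:
step_arm([
  [94,0,0,0.3,0,0,0],
  [94,0,0,0.55,0,0,0],
  [94,0,0,0.63,0,0,0],
  [10,0,0,0.63,0,0,0],
  [10,0,0,0.63,0,0,0],
  [10,0,0,0.63,0,0,0],
  [10,0,0,0.63,0,0,0],
  [10,0,0,0.63,0,0,0],
], squeeze=50)

```text
time_s: 4.45
eef_pos: [0.4247, -0.3109, 0.0109]
tool_rot: [0.846, 0.534, 0.0, 0.001]
contact_force: [-0.5, -0.2, 0.2]
finger_gap: 0.0573
gripper_force: 0.0
```

Request:
step_arm([
  [10,0,0,0,0,0,0],
  [10,0,0,0,0,0,0],
  [10,0,0,0,0,0,0],
  [10,0,0,-0.2,0,0,0],
  [10,0,0,-0.5,0,0,0],
  [10,0,0,-0.8,0,0,0],
  [10,0,0,-1,0,0,0],
  [10,0,0,-1,0,0,0],
])

```text
time_s: 5.25
eef_pos: [0.4262, -0.3124, 0.1133]
tool_rot: [0.846, 0.534, 0.001, 0.004]
contact_force: [-0.3, -0.2, -0.0]
finger_gap: 0.0103
gripper_force: 0.0
```

The fingers were still closing when I lifted, so the grasp missed. I'll check whether the level moved, then retry.

Request:
step_arm([
  [94,0,0,0,0,0,0],
  [94,0,0,0,0,0,0],
  [94,0,0,0,0,0,0],
  [94,0,0,0,0,0,0],
  [94,0,0,0,0,0,0],
  [94,0,0,0,0,0,0],
  [94,0,0,0,0,0,0],
  [94,0,0,0,0,0,0],
])

```text
time_s: 6.05
eef_pos: [0.4241, -0.3103, 0.1099]
tool_rot: [0.846, 0.534, 0.0, 0.0]
contact_force: [0.3, 0.1, -0.5]
finger_gap: 0.0706
gripper_force: 0.0
```

Run:
```python
from h import *
st=status.get_state();print(st["eef_pos"],st["finger_gap"])
im=grab_frame("wrist")
d=cut_out("wrist","level_center")[0];print(d["bbox"])
v,u=np.nonzero(d["pixels"]);r=cv2.minAreaRect(np.c_[u,v].astype(np.float32));print(onz("wrist",cv2.boxPoints(r),.035,st)[:,:2].round(3))
hsv=cv2.cvtColor(im,cv2.COLOR_RGB2HSV);m=cv2.inRange(hsv,(25,120,100),(40,255,255))
m[300:]=0
n,l,s,c=cv2.connectedComponentsWithStats(m);print(s[1:][s[1:,4]>30],yaw(st))
a=m>0;v,u=np.nonzero(a);p=onz("wrist",[[(u.min()+u.max())/2,(v.min()+v.max())/2]],.041,st)[0];print(p,rel(st,[p[0],p[1],.01]))
```

```text
[ 0.42412533 -0.31031443  0.1098784 ] 0.07057468758568812Traceback (most recent call last):
  File "<stdin>", line 4, in <module>
IndexError: list index out of range
```

Run:
```python
from h import *
st=status.get_state();print(st["eef_pos"],st["finger_gap"])
im=grab_frame("wrist");top=grab_frame("top")
hsv=cv2.cvtColor(im,cv2.COLOR_RGB2HSV);m=cv2.inRange(hsv,(25,120,100),(40,255,255))
m[330:]=0
n,l,s,c=cv2.connectedComponentsWithStats(m);print(s[1:][s[1:,4]>30],yaw(st))
a=m>0;v,u=np.nonzero(a);p=onz("wrist",[[(u.min()+u.max())/2,(v.min()+v.max())/2]],.041,st)[0];print(p,rel(st,[p[0],p[1],.01]))
save(np.hstack([im,top[150:390,250:500].repeat(2,0)]),"w2.png",s=.7)
```

```text
[ 0.42413851 -0.31025956  0.10988637] 0.07858647845045162
[[303 210   8  24 122]
 [314 210   7  13  64]
 [303 235  17  24 128]
 [303 259  17  24 383]] 64.50973232241957
[ 0.42305528 -0.31126442  0.041     ] [-0.014 -0.006  0.999]
```

View pics/w2.png

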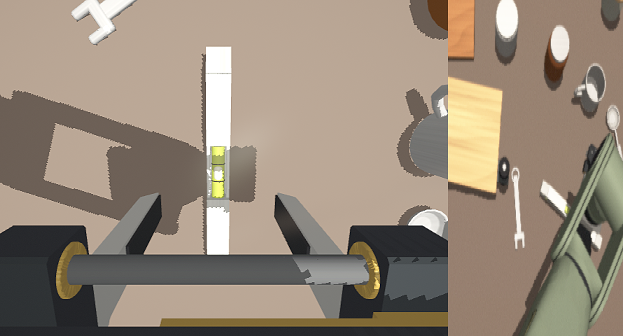

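The level has not moved. I'll go down again and give the fingers time to close.

Request:
step_arm([
  [80,-0.01,0,0.4,0,0,0],
  [70,-0.01,0,0.8,0,0,0],
  [60,-0.01,0,1,0,0,0],
  [10,-0.01,0,1,0,0,0],
  [10,-0.01,0,1,0,0,0],
  [10,-0.01,0,1,0,0,0],
  [10,-0.01,0,1,0,0,0],
  [10,-0.01,0,1,0,0,0],
], squeeze=50)

```text
time_s: 7.05
eef_pos: [0.4246, -0.3121, 0.0113]
tool_rot: [0.846, 0.534, 0.0, 0.001]
contact_force: [-0.1, 0.4, 0.1]
finger_gap: 0.0295
gripper_force: 0.0
```

Request:
step_arm([
  [10,0,0,0,0,0,0],
  [10,0,0,0,0,0,0],
  [10,0,0,0,0,0,0],
  [10,0,0,0,0,0,0],
  [10,0,0,0,0,0,0],
  [10,0,0,0,0,0,0],
])

```text
time_s: 7.65
eef_pos: [0.4236, -0.3111, 0.0098]
tool_rot: [0.846, 0.534, -0.0, -0.0]
contact_force: [-0.2, -0.7, -0.2]
finger_gap: 0.0099
gripper_force: 0.0
```

Run:
```python
from h import *
st=status.get_state();print(st["eef_pos"],st["finger_gap"],st["gripper_force"])
im=grab_frame("wrist");sc=grab_frame("scene")
save(np.hstack([im,cv2.resize(sc[200:440,80:400],(640,480))]),"w3.png",s=.6)
print(proj("scene",[st["eef_pos"]]),proj("wrist",[st["eef_pos"]],st))
```

```text
[ 0.42361974 -0.31112572  0.00978543] 0.00987160016129874 0.0
[[209.79772827 330.94404839]] [[312.64564907 273.56334575]]
```

View pics/w3.png

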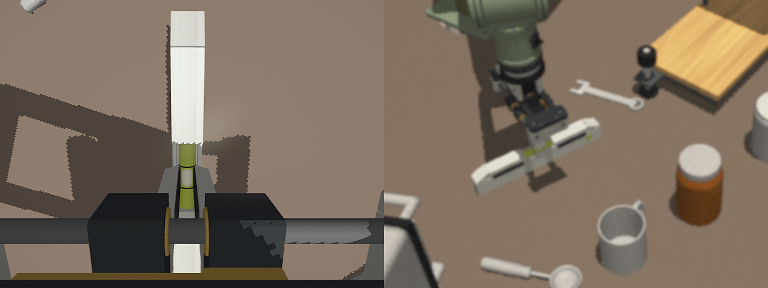

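Request:
step_arm([
  [0,0,0,0,0,0,0],
  [0,0,0,0,0,0,0],
  [0,0,0,0,0,0,0],
  [0,0,0,0,0,0,0],
])

```text
time_s: 8.15
eef_pos: [0.4237, -0.3112, 0.0099]
tool_rot: [0.846, 0.534, -0.0, 0.0]
contact_force: [0.0, 0.1, 0.0]
finger_gap: 0.0005
gripper_force: 0.0
```

Run:
```python
from h import *
st=status.get_state();print(st["eef_pos"],st["finger_gap"],st["gripper_force"])
im=grab_frame("wrist");sc=grab_frame("scene")
save(np.hstack([cv2.resize(im[200:440,160:480],(640,480)),cv2.resize(sc[280:400,130:290],(640,480))]),"w4.png",s=.62)
```

```text
[ 0.42368168 -0.31119297  0.00986918] 0.0004684843368931207 0.0
```

View pics/w4.png

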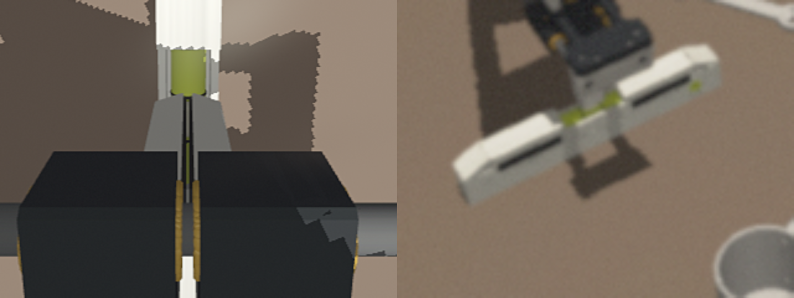

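The fingers close straight through the vial section without touching anything, so the middle can't be gripped. I'll back out and grip the solid part about 43 mm towards the near end.

Request:
step_arm([
  [70,0,0,-0.3,0,0,0],
  [70,0,0,-0.6,0,0,0],
  [70,0,0,-0.6,0,0,0],
  [70,-0.2,0,-0.6,0,0,0],
  [70,-0.43,0,-0.6,0,0,0],
  [70,-0.43,0,-0.6,0,0,0],
  [70,-0.43,0,-0.6,0,0,0],
  [70,-0.43,0,-0.6,0,0,0],
], squeeze=60)

```text
time_s: 9.05
eef_pos: [0.405, -0.3489, 0.0691]
tool_rot: [0.846, 0.534, 0.0, -0.001]
contact_force: [0.1, 0.1, 0.1]
finger_gap: 0.0609
gripper_force: 0.0
```

Request:
step_arm([
  [70,0,0,0,0,0,0],
  [70,0,0,0.3,0,0,0],
  [70,0,0,0.6,0,0,0],
  [5,0,0,0.6,0,0,0],
  [5,0,0,0.6,0,0,0],
  [5,0,0,0.6,0,0,0],
  [5,0,0,0.6,0,0,0],
  [5,0,0,0.6,0,0,0],
])

```text
time_s: 9.85
eef_pos: [0.406, -0.351, 0.0113]
tool_rot: [0.846, 0.534, 0.0, 0.001]
contact_force: [0.2, -0.2, -0.3]
finger_gap: 0.0331
gripper_force: 0.0
```

Request:
step_arm([
  [5,0,0,0,0,0,0],
  [5,0,0,0,0,0,0],
  [5,0,0,0,0,0,0],
  [5,0,0,0,0,0,0],
])

```text
time_s: 10.25
eef_pos: [0.4042, -0.35, 0.0137]
tool_rot: [0.846, 0.534, -0.001, -0.001]
contact_force: [-8.3, 6.5, 26.4]
finger_gap: 0.0055
gripper_force: 13.1
```

Run:
```python
from h import *
st=status.get_state();print(st["eef_pos"],st["finger_gap"],st["gripper_force"],st["contact_force"])
im=grab_frame("wrist");sc=grab_frame("scene")
save(np.hstack([im,cv2.resize(sc[260:380,130:290],(640,480))]),"w5.png",s=.62)
```

```text
[ 0.40416992 -0.35001338  0.01365772] 0.005520248461038349 13.090428281575441 [-8.27804765  6.47477216 26.40545951]
```

View pics/w5.png

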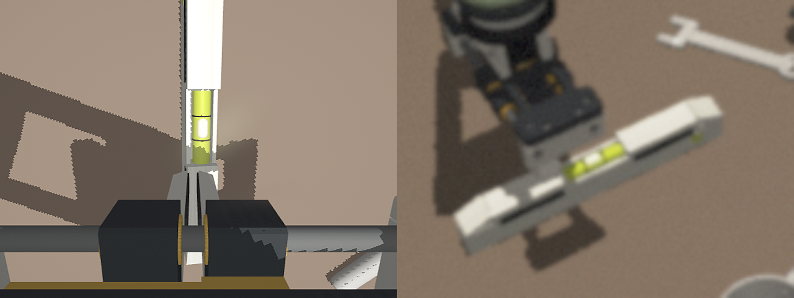

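Contact came this time, but only at a gap of about 5 mm, and the level has shifted sideways. I'll open up and measure where it lies now.

Request:
step_arm([
  [70,0,0,0,0,0,0],
  [70,0,0,0,0,0,0],
  [70,0,0,0,0,0,0],
  [70,0,0,0,0,0,0],
  [70,0,0,0,0,0,0],
  [70,0,0,-0.3,0,0,0],
  [70,0,0,-0.6,0,0,0],
  [70,0,0,-0.6,0,0,0],
])

```text
time_s: 11.15
eef_pos: [0.4078, -0.353, 0.0739]
tool_rot: [0.846, 0.534, 0.001, 0.004]
contact_force: [-0.2, -0.2, 0.3]
finger_gap: 0.0659
gripper_force: 0.0
```

Run:
```python
from h import *
st=status.get_state();print(st["eef_pos"],st["finger_gap"],st["gripper_force"],st["contact_force"],yaw(st))
im=grab_frame("wrist");sc=grab_frame("scene");top=grab_frame("top")
save(np.hstack([im,cv2.resize(sc[260:380,130:290],(640,480))]),"w6.png",s=.62)
cv2.imwrite("pics/im6.png",im[...,::-1])
```

```text
[ 0.40775615 -0.35296616  0.07391689] 0.06585795360302646 0.0 [-0.24632193 -0.17837087  0.28052845] 64.51064195098719
```

View pics/w6.png

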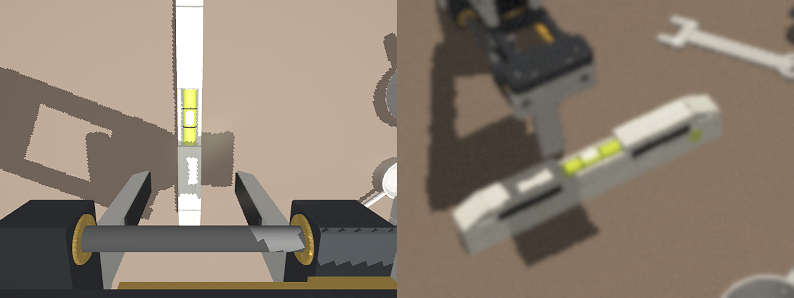

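Request:
step_arm([
  [60,-0.25,0,0,0,0,0],
  [50,-0.25,0,0.3,0,0,0],
  [40,-0.25,0,0.6,0,0,0],
  [30,-0.25,0,0.6,0,0,0],
  [30,-0.25,0,0.6,0,0,0],
  [30,-0.25,0,0.6,0,0,0],
], squeeze=30)

```text
time_s: 11.9
eef_pos: [0.3949, -0.3731, 0.0106]
tool_rot: [0.846, 0.534, 0.0, 0.001]
contact_force: [0.3, -0.3, 0.3]
finger_gap: 0.0301
gripper_force: 0.0
```

Request:
step_arm([
  [20,0,0,0,0,0,0],
  [20,0,0,0,0,0,0],
])

```text
time_s: 12.1
eef_pos: [0.3951, -0.3735, 0.0117]
tool_rot: [0.846, 0.534, 0.0, 0.001]
contact_force: [-1.9, 1.5, 4.3]
finger_gap: 0.0207
gripper_force: 2.5
```

Request:
step_arm([
  [20,0,0,0,0,0,0],
  [20,0,0,0,0,0,0],
])

```text
time_s: 12.3
eef_pos: [0.3949, -0.3734, 0.0117]
tool_rot: [0.846, 0.534, -0.0, 0.001]
contact_force: [-2.4, 0.8, 6.6]
finger_gap: 0.0203
gripper_force: 4.3
```

Run:
```python
from h import *
st=status.get_state();print(st["eef_pos"],st["finger_gap"],st["gripper_force"],st["contact_force"],st["moment"])
```

```text
[ 0.39494026 -0.37339727  0.01165448] 0.020316071997257854 4.349244523036759 [-2.37244668  0.82225452  6.58942962] [ 0.24191583  0.31826411 -0.0190575 ]
```

Request:
step_arm([
  [12,0,0,0,0,0,0],
  [12,0,0,0,0,0,0],
  [12,0,0,0,0,0,0],
], squeeze=60)

```text
time_s: 12.6
eef_pos: [0.395, -0.3738, 0.0126]
tool_rot: [0.846, 0.534, -0.0, 0.001]
contact_force: [-3.4, 2.7, 10.6]
finger_gap: 0.0122
gripper_force: 6.4
```

Run:
```python
from h import *
st=status.get_state();print(st["eef_pos"],st["finger_gap"],st["gripper_force"],st["contact_force"],st["moment"],st["joints"])
im=grab_frame("wrist")
sc=grab_frame("scene")
save(np.hstack([im,cv2.resize(sc[260:380,130:290],(640,480))]),"w7.png",s=.62)
hsv=cv2.cvtColor(im,cv2.COLOR_RGB2HSV);m=cv2.inRange(hsv,(25,120,100),(40,255,255));m[330:]=0
n,l,s,c=cv2.connectedComponentsWithStats(m);print(s[1:][s[1:,4]>30])
```

```text
[ 0.3949541  -0.3737775   0.01256913] 0.012165206613988325 6.365641943812079 [-3.38624202  2.71421746 10.55568435] [ 0.37516552  0.62656584 -0.03302155] [-9.16549928e-01  3.27464813e-01  1.75461445e+00 -8.21276036e-04
  1.05701944e+00 -4.71524681e-01]
[[307  86  17  44 529]
 [326  86  11  44 455]
 [307 132  29  40 504]
 [307 173  12  40 445]
 [321 174  14  39 308]]
```

View pics/w7.png

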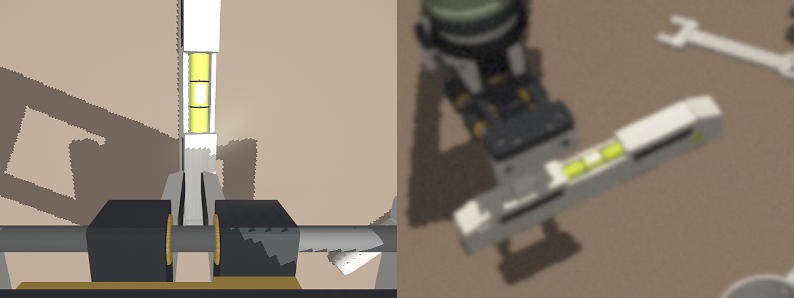

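Request:
step_arm([
  [12,0,0,-0.1,0,0,0],
  [12,0,0,-0.2,0,0,0],
  [12,0,0,-0.3,0,0,0],
  [12,0,0,-0.3,0,0,0],
])

```text
time_s: 13.1
eef_pos: [0.3957, -0.374, 0.0421]
tool_rot: [0.846, 0.534, 0.0, 0.002]
contact_force: [0.1, -0.5, 0.3]
finger_gap: 0.0121
gripper_force: 0.0
```

Request:
step_arm([
  [0,0,0,-0.3,0,0,0],
  [0,0,0,-0.3,0,0,0],
  [0,0,0,-0.3,0,0,0],
  [0,0,0,-0.2,0,0,0],
  [0,0,0,-0.15,0,0,0],
  [0,0,0,-0.1,0,0,0],
  [0,0,0,-0.05,0,0,0],
  [0,0,0,-0.05,0,0,0],
])

```text
time_s: 13.9
eef_pos: [0.3936, -0.3716, 0.0433]
tool_rot: [0.846, 0.534, -0.0, -0.001]
contact_force: [-1.0, 0.5, -0.3]
finger_gap: 0.0004
gripper_force: 0.0
```

Request:
step_arm([
  [0,0,0,0.02,0,0,0],
  [0,0,0,0.04,0,0,0],
  [0,0,0,0.04,0,0,0],
])

```text
time_s: 14.2
eef_pos: [0.3944, -0.3725, 0.0408]
tool_rot: [0.846, 0.534, 0.0, -0.0]
contact_force: [0.1, 0.4, 0.7]
finger_gap: 0.0004
gripper_force: 0.0
```

Request:
step_arm([
  [0,0,0,0.03,0,0,0],
  [0,0,0,0.06,0,0,0],
  [0,0,0,0.06,0,0,0],
])

```text
time_s: 14.5
eef_pos: [0.3941, -0.3722, 0.0343]
tool_rot: [0.846, 0.534, -0.0, -0.0]
contact_force: [-0.1, 0.3, -0.1]
finger_gap: 0.0003
gripper_force: 0.0
```

Request:
step_arm([
  [0,0,0,0.04,0,0,0],
  [0,0,0,0.07,0,0,0],
  [0,0,0,0.07,0,0,0],
])

```text
time_s: 14.8
eef_pos: [0.394, -0.3721, 0.0272]
tool_rot: [0.846, 0.534, -0.0, -0.001]
contact_force: [-0.3, 0.6, -0.3]
finger_gap: 0.0005
gripper_force: 0.0
```

Nothing touches even with the reported TCP at 27 mm, which is inside a 44 mm tall level. Together with the earlier contacts, this suggests the real fingertips end about 30 mm above the reported TCP. I'll probe downward to measure that offset.

Request:
step_arm([
  [0,0,0,0.04,0,0,0],
  [0,0,0,0.08,0,0,0],
  [0,0,0,0.1,0,0,0],
  [0,0,0,0.1,0,0,0],
])

```text
time_s: 15.2
eef_pos: [0.3941, -0.3722, 0.0173]
tool_rot: [0.846, 0.534, -0.0, -0.001]
contact_force: [-0.6, 0.9, -0.7]
finger_gap: 0.0002
gripper_force: 0.0
```

Request:
step_arm([
  [0,0,0,0.02,0,0,0],
  [0,0,0,0.03,0,0,0],
  [0,0,0,0.03,0,0,0],
])

```text
time_s: 15.5
eef_pos: [0.3943, -0.3725, 0.0147]
tool_rot: [0.846, 0.534, -0.0, -0.0]
contact_force: [-0.0, 1.0, 0.3]
finger_gap: 0.0003
gripper_force: 0.0
```

Request:
step_arm([
  [0,0,0,0.02,0,0,0],
  [0,0,0,0.02,0,0,0],
  [0,0,0,0.02,0,0,0],
])

```text
time_s: 15.8
eef_pos: [0.3943, -0.3725, 0.0128]
tool_rot: [0.846, 0.534, -0.0, -0.0]
contact_force: [-0.1, -1.0, -0.1]
finger_gap: 0.0002
gripper_force: 0.0
```

Request:
step_arm([
  [0,0,0,0.02,0,0,0],
  [0,0,0,0.03,0,0,0],
  [0,0,0,0.03,0,0,0],
])

```text
time_s: 16.1
eef_pos: [0.3949, -0.373, 0.0117]
tool_rot: [0.846, 0.534, 0.0, 0.0]
contact_force: [-2.4, 2.6, 10.4]
finger_gap: 0.0001
gripper_force: 5.1
```

Request:
step_arm([
  [0,0,0,0.02,0,0,0],
  [0,0,0,0.02,0,0,0],
  [0,0,0,0.02,0,0,0],
])

```text
time_s: 16.4
eef_pos: [0.3958, -0.3735, 0.0118]
tool_rot: [0.846, 0.534, 0.0, 0.001]
contact_force: [-2.7, 5.2, 19.9]
finger_gap: 0.0002
gripper_force: 10.1
```

Request:
step_arm([
  [0,0,0,0.02,0,0,0],
  [0,0,0,0.02,0,0,0],
  [0,0,0,0.02,0,0,0],
])

```text
time_s: 16.7
eef_pos: [0.3971, -0.3742, 0.012]
tool_rot: [0.846, 0.534, 0.001, 0.002]
contact_force: [-3.5, 7.7, 30.3]
finger_gap: 0.0004
gripper_force: 14.8
```

Contact starts at a reported z of 12 mm against the level's 44 mm top, so the true tip is about 32 mm above the reported TCP. I'll correct for that and re-grip near the middle.

Request:
step_arm([
  [56,0,0,-0.3,0,0,0],
  [56,0,0,-0.5,0,0,0],
  [56,0.2,0,-0.5,0,0,0],
  [56,0.48,0,-0.5,0,0,0],
  [56,0.48,0,-0.5,0,0,0],
  [56,0.48,0,-0.5,0,0,0],
  [56,0.48,0,-0.5,0,0,0],
  [56,0.48,0,-0.5,0,0,0],
], squeeze=60)

```text
time_s: 17.5
eef_pos: [0.4147, -0.3301, 0.0558]
tool_rot: [0.846, 0.533, -0.0, 0.0]
contact_force: [0.5, 0.9, 0.3]
finger_gap: 0.0555
gripper_force: 0.0
```

Run:
```python
from h import *
st=status.get_state();print(st["eef_pos"],st["finger_gap"])
im=grab_frame("wrist")
hsv=cv2.cvtColor(im,cv2.COLOR_RGB2HSV);m=cv2.inRange(hsv,(25,120,100),(40,255,255));m[330:]=0
n,l,s,c=cv2.connectedComponentsWithStats(m);s=s[1:][s[1:,4]>50];print(s)
u0,u1=s[:,0].min(),(s[:,0]+s[:,2]).max();v0,v1=s[:,1].min(),(s[:,1]+s[:,3]).max()
p=onz("wrist",[[(u0+u1)/2,(v0+v1)/2]],.041,st)[0];e=onz("wrist",[[(u0+u1)/2,v0],[(u0+u1)/2,v1]],.041,st);print(p,np.linalg.norm(e[0]-e[1]),rel(st,[p[0],p[1],-.024]))
```

```text
[ 0.41474639 -0.33005598  0.05576762] 0.055491975960034676
[[300 186  23  32 505]
 [300 219  23  30 174]
 [301 249  21  30 529]]
[ 0.42308937 -0.31115825  0.041     ] 0.05639312098285776 [ 0.207 -0.006  0.798]
```

Request:
step_arm([
  [56,0,0,0.4,0,0,0],
  [56,0,0,0.7,0,0,0],
  [56,0,0,0.78,0,0,0],
  [56,0,0,0.78,0,0,0],
  [10,0,0,0.78,0,0,0],
  [10,0,0,0.78,0,0,0],
  [10,0,0,0.78,0,0,0],
  [10,0,0,0.78,0,0,0],
])

```text
time_s: 18.35
eef_pos: [0.4158, -0.3299, -0.021]
tool_rot: [0.846, 0.534, 0.0, 0.001]
contact_force: [-0.6, 0.7, 0.1]
finger_gap: 0.0277
gripper_force: 0.0
```

Request:
step_arm([
  [10,0,0,0,0,0,0],
  [10,0,0,0,0,0,0],
  [10,0,0,0,0,0,0],
  [10,0,0,0,0,0,0],
  [10,0,0,0,0,0,0],
])

```text
time_s: 18.85
eef_pos: [0.4155, -0.3297, -0.0213]
tool_rot: [0.846, 0.534, 0.0, 0.001]
contact_force: [-0.6, 0.5, 6.3]
finger_gap: 0.0239
gripper_force: 60.0
```

Gripped at 23.9 mm and 60 N. Next I'll lift it and carry it to the right of the rack.

Request:
step_arm([
  [10,0,0,-0.15,0,0,0],
  [10,0,0,-0.4,0,0,0],
  [10,0,0,-0.7,0,0,0],
  [10,0,0,-1,0,0,0],
  [10,0,0,-1,0,0,0],
])

```text
time_s: 19.35
eef_pos: [0.4175, -0.3318, 0.0814]
tool_rot: [0.846, 0.534, 0.001, 0.004]
contact_force: [0.6, -1.3, -3.1]
finger_gap: 0.0238
gripper_force: 60.0
```

Request:
step_arm([
  [10,0.2,0,-0.15,0,0,0],
  [10,0.5,0.04,-0.25,0,0,0],
  [10,0.8,0.08,-0.25,0,0,0],
  [10,1,0.08,-0.25,0,0,0],
  [10,1,0.08,-0.25,0,0,0],
])

```text
time_s: 19.85
eef_pos: [0.4645, -0.2389, 0.1]
tool_rot: [0.845, 0.535, -0.0, -0.002]
contact_force: [0.4, -0.1, -3.7]
finger_gap: 0.0236
gripper_force: 60.0
```

Request:
step_arm([
  [10,0.3,0.02,0,0,0,0],
  [10,0.65,0.05,0,0,0,0],
  [10,1,0.08,0,0,0,0],
  [10,1,0.08,0,0,0,0],
])

```text
time_s: 20.25
eef_pos: [0.5157, -0.1524, 0.1007]
tool_rot: [0.845, 0.535, -0.0, -0.002]
contact_force: [-0.4, 0.7, -4.0]
finger_gap: 0.0235
gripper_force: 60.0
```

Request:
step_arm([
  [10,0.3,0.02,0,0,0,-0.05],
  [10,0.65,0.05,0,0,0,-0.11],
  [10,1,0.08,0,0,0,-0.17],
  [10,1,0.08,0,0,0,-0.22],
  [10,1,0.08,0,0,0,-0.22],
  [10,1,0.08,0,0,0,-0.22],
])

```text
time_s: 20.85
eef_pos: [0.5646, -0.0697, 0.1013]
tool_rot: [0.742, 0.67, -0.001, -0.001]
contact_force: [0.4, 0.4, -3.8]
finger_gap: 0.0236
gripper_force: 60.0
```

Run:
```python
from h import *
st=status.get_state();print(st["eef_pos"],yaw(st),st["finger_gap"],st["contact_force"],st["moment"],st["joints"])
sc=grab_frame("scene");top=grab_frame("top");w=grab_frame("wrist")
save(np.hstack([w,cv2.resize(sc[160:400,200:520],(640,480))]),"w8.png",s=.62);cv2.imwrite("pics/top8.png",top[...,::-1])
print("P1t",rel(st,[.570,-.066,st["eef_pos"][2]]),"P2t",rel(st,[.585,.083,st["eef_pos"][2]]))
```

```text
[ 0.56460921 -0.06966259  0.10134656] 84.16564820189721 0.023557262070833366 [ 0.38038091  0.37417942 -3.79850705] [-0.06923273 -0.06635789  0.03491014] [-2.74361716e-01  2.63500573e-01  1.62669868e+00 -8.04018714e-04
  1.25387405e+00 -1.72281132e-01]
P1t [ 0.042  0.05  -0.   ] P2t [ 1.539e+00  4.800e-02 -1.000e-03]
```

View pics/w8.png

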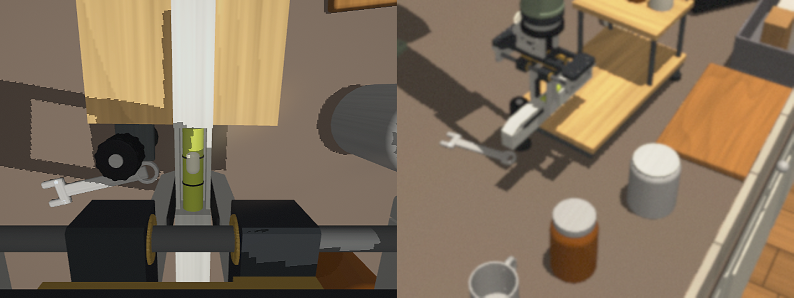

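The view shows the level held straight, pointing along the board. The board's right edge runs from about (148,202) to (447,203) in full-size pixels, and the knob is at about (187,258). I'll refine the rack pose from these.

Run:
```python
from h import *
st=status.get_state()
c=onz("wrist",[[148,202],[447,203]],.058,st);print(c,np.linalg.norm(c[0]-c[1]))
print("knob",onz("wrist",[[187,258]],.112,st))
x=(c[1]-c[0])[:2];x/=np.linalg.norm(x);y=np.array([-x[1],x[0]]);O=c.mean(0)[:2]+.18*y;print("yaw",np.degrees(np.arctan2(y[1],y[0])),O,"knob pred",O-.055*x-.205*y)
e=np.array(st["eef_pos"])[:2];d=np.array([np.cos(np.radians(yaw(st))),np.sin(np.radians(yaw(st)))])
L=e+.0205*d-O;print("level in shelf",L@x,L@y)
```

```text
[[ 0.4615563  -0.02399699  0.058     ]
 [ 0.65685679 -0.0447271   0.058     ]] 0.19639760801261194
knob [[ 0.4995304  -0.05073341  0.112     ]]
yaw 83.94104393386165 [0.57820586 0.14463244] knob pred [ 0.50187499 -0.05341704]
level in shelf 0.00959667444211121 -0.19410204226892533
```

Request:
step_arm([
  [10,0.2,0.05,0.1,0,0,0],
  [10,0.5,0.05,0.2,0,0,0],
  [10,0.8,0.05,0.3,0,0,0],
  [10,1,0.05,0.3,0,0,0],
  [10,1,0.05,0.3,0,0,0],
])

```text
time_s: 21.5
eef_pos: [0.5802, 0.0321, 0.0723]
tool_rot: [0.741, 0.672, -0.0, -0.001]
contact_force: [-0.7, 0.3, -2.6]
finger_gap: 0.0234
gripper_force: 60.0
```

Request:
step_arm([
  [10,0.2,0,0,0,0,0],
  [10,0.4,0,0.05,0,0,0],
  [10,0.54,0,0.12,0,0,0],
  [10,0.54,0,0.2,0,0,0],
  [10,0.54,0,0.26,0,0,0],
  [10,0.54,0,0.26,0,0,0],
])

```text
time_s: 22.1
eef_pos: [0.5846, 0.0828, 0.0451]
tool_rot: [0.742, 0.671, -0.001, -0.001]
contact_force: [-0.6, -0.1, -4.0]
finger_gap: 0.0239
gripper_force: 60.0
```

Request:
step_arm([
  [10,0,0,0.02,0,0,0],
  [10,0,0,0.04,0,0,0],
  [10,0,0,0.04,0,0,0],
])

```text
time_s: 22.4
eef_pos: [0.586, 0.0835, 0.0428]
tool_rot: [0.742, 0.671, -0.0, -0.0]
contact_force: [-0.8, 0.2, -3.4]
finger_gap: 0.0235
gripper_force: 60.0
```

Request:
step_arm([
  [10,0,0,0.02,0,0,0],
  [10,0,0,0.03,0,0,0],
  [10,0,0,0.03,0,0,0],
])

```text
time_s: 22.7
eef_pos: [0.5859, 0.084, 0.0397]
tool_rot: [0.741, 0.671, -0.0, -0.0]
contact_force: [0.3, 0.3, -2.7]
finger_gap: 0.0237
gripper_force: 60.0
```

Request:
step_arm([
  [10,0,0,0.02,0,0,0],
  [10,0,0,0.02,0,0,0],
  [10,0,0,0.02,0,0,0],
])

```text
time_s: 23.0
eef_pos: [0.5865, 0.084, 0.0384]
tool_rot: [0.741, 0.671, 0.0, 0.0]
contact_force: [-0.4, -0.9, -0.3]
finger_gap: 0.0236
gripper_force: 60.0
```

Touchdown: the weight has come off the tool. I'll lower a hair more and release.

Request:
step_arm([
  [10,0,0,0.01,0,0,0],
  [10,0,0,0.01,0,0,0],
  [60,0,0,0.01,0,0,0],
  [60,0,0,0.01,0,0,0],
  [60,0,0,0.01,0,0,0],
  [60,0,0,0.01,0,0,0],
  [60,0,0,0.01,0,0,0],
  [60,0,0,0.01,0,0,0],
])

```text
time_s: 23.8
eef_pos: [0.586, 0.084, 0.0368]
tool_rot: [0.741, 0.671, -0.0, -0.0]
contact_force: [-0.6, 0.1, 0.0]
finger_gap: 0.0598
gripper_force: 0.0
```

Request:
step_arm([
  [60,0,0,-0.2,0,0,0],
  [60,0,0,-0.4,0,0,0],
  [60,-0.3,0,-0.7,0,0,0],
  [60,-0.6,0,-1,0,0,0],
  [60,-1,0,-1,0,0,0],
  [60,-1,0,-1,0,0,0],
])

```text
time_s: 24.4
eef_pos: [0.5771, -0.0198, 0.1386]
tool_rot: [0.743, 0.669, 0.0, 0.002]
contact_force: [0.1, -0.0, 0.3]
finger_gap: 0.0601
gripper_force: 0.0
```

```bash
cat >> h.py <<'E'
def bubble(f=None):
    st=status.get_state();im=grab_frame("wrist")
    if f: cv2.imwrite("pics/"+f,im[...,::-1])
    hsv=cv2.cvtColor(im,cv2.COLOR_RGB2HSV);m=cv2.inRange(hsv,(25,110,60),(42,255,255));m[330:]=0
    n,l,s,c=cv2.connectedComponentsWithStats(m);s=s[1:];s=s[s[:,4]>25];return st,im,m,s
E
python3 - <<'E'
from h import *
st,im,m,s=bubble("f9.png");print(st["eef_pos"],yaw(st),st["joints"],s.tolist())
for z in[.1]:
  for r in s: print(onz("wrist",[[r[0]+r[2]/2,r[1]],[r[0]+r[2]/2,r[1]+r[3]]],z,st)[:,:2].round(4).tolist())
d=cut_out("wrist","level_center")
if d:
  v,u=np.nonzero(d[0]["pixels"]);print(d[0]["p"],d[0]["bbox"])
E
```

```text
[ 0.57707691 -0.01979993  0.13859025] 84.04087607927856 [-0.18294341  0.23862795  1.57568235 -0.00188671  1.32373202 -0.07848249] [[297, 0, 23, 37, 612], [297, 37, 24, 33, 552], [298, 71, 22, 34, 745]]
[[0.591, 0.1309], [0.5889, 0.1118]]
[[0.5892, 0.1118], [0.5873, 0.0941]]
[[0.5873, 0.0935], [0.5852, 0.0745]]
0.65 [288.5, 0.0, 330.1, 253.0]
```

```bash
cat >> h.py <<'E'
def measure(f=None,z=.1):
    st,im,m,s=bubble(f);u0=int(np.median(s[:,0]))+4;u1=int(np.median(s[:,0]+s[:,2]))-4
    v0,v1=s[:,1].min(),(s[:,1]+s[:,3]).max()
    hsv=cv2.cvtColor(im,cv2.COLOR_RGB2HSV)[v0:v1,u0:u1].astype(float)
    g=im[v0:v1,u0:u1].mean(2).mean(1);sat=hsv[...,1].mean(1)
    return st,v0,v1,(u0+u1)/2,g.round().astype(int),sat.round().astype(int)
E
python3 - <<'E'
from h import *
st,v0,v1,u,g,s=measure();print(st["time_s"],v0,v1);print(g.tolist());print(s.tolist())
E
```

```text
24.5 5 111
[108, 172, 174, 171, 171, 171, 171, 171, 171, 171, 171, 171, 171, 171, 171, 171, 171, 171, 171, 171, 171, 169, 180, 194, 205, 211, 217, 219, 221, 222, 222, 222, 222, 222, 222, 223, 217, 205, 211, 223, 222, 221, 221, 221, 220, 217, 214, 202, 200, 189, 175, 171, 172, 172, 172, 172, 172, 172, 172, 172, 172, 172, 172, 172, 172, 172, 172, 173, 178, 160, 102, 28, 117, 182, 175, 172, 172, 172, 172, 172, 172, 172, 172, 172, 172, 173, 173, 172, 173, 172, 172, 172, 172, 172, 172, 172, 172, 172, 172, 172, 172, 173, 169, 171, 179, 53]
[59, 146, 153, 150, 150, 150, 150, 150, 150, 150, 150, 150, 150, 150, 150, 150, 150, 150, 150, 150, 151, 157, 118, 83, 62, 50, 36, 29, 26, 23, 23, 24, 23, 23, 23, 24, 23, 21, 19, 24, 24, 23, 23, 25, 26, 30, 33, 42, 51, 73, 128, 153, 150, 149, 148, 149, 149, 149, 149, 149, 149, 149, 149, 149, 149, 149, 149, 149, 149, 158, 116, 132, 147, 151, 149, 149, 149, 149, 149, 149, 149, 149, 149, 149, 149, 149, 149, 149, 149, 149, 149, 149, 149, 149, 149, 149, 149, 149, 149, 150, 149, 148, 150, 150, 154, 240]
```

Bubble centre reads about 9.5 mm left of the ring middle, so roughly 3.0 rad clockwise is needed. I'll wind the wrist back and go over the knob.

Request:
step_arm([
  [60,-0.15,-0.25,0,0,0,-0.09],
  [60,-0.3,-0.5,0,0,0,-0.18],
  [60,-0.4,-0.73,0,0,0,-0.27],
  [60,-0.4,-0.73,0,0,0,-0.36],
  [60,-0.4,-0.73,0,0,0,-0.45],
  [60,-0.4,-0.73,0,0,0,-0.54],
  [60,-0.4,-0.73,0,0,0,-0.63],
  [60,-0.4,-0.73,0,0,0,-0.72],
])

```text
time_s: 25.35
eef_pos: [0.4991, -0.0464, 0.136]
tool_rot: [0.262, 0.965, 0.0, -0.001]
contact_force: [0.2, 0.3, -0.0]
finger_gap: 0.0601
gripper_force: 0.0
```

Request:
step_arm([
  [60,0,0,0,0,0,-0.09],
  [60,0,0,0,0,0,-0.18],
  [60,0,0,0,0,0,-0.27],
  [60,0,0,0,0,0,-0.3],
  [60,0,0,0,0,0,-0.3],
  [60,0,0,0,0,0,-0.3],
])

```text
time_s: 25.95
eef_pos: [0.4993, -0.047, 0.1363]
tool_rot: [0.034, 0.999, 0.0, -0.001]
contact_force: [-0.0, -0.5, 0.2]
finger_gap: 0.0599
gripper_force: 0.0
```

Run:
```python
from h import *
st=status.get_state();print(st["time_s"],st["eef_pos"],yaw(st),st["joints"],st["finger_gap"],rel(st,[.5005,-.052,.048]))
grab_frame("wrist")
for d in cut_out("wrist","knob_grip")[:2]:
  v,u=np.nonzero(d["pixels"]);b=d["bbox"];print(d["p"],b,onz("wrist",[[(b[0]+b[2])/2,(b[1]+b[3])/2]],.11,st))
```

```text
25.95 [ 0.49929023 -0.04702415  0.13631044] 176.1283720683082 [-2.66834680e-01  8.51990940e-02  1.75856731e+00  2.56724826e-04
  1.29898060e+00 -1.77012717e+00] 0.05993450916834867 [-0.016 -0.049  0.883]
0.81 [273.7, 223.7, 335.4, 291.4] [[ 0.49714838 -0.05002141  0.11      ]]
0.3 [350.4, 318.9, 631.6, 361.5] [[0.5628432  0.06999305 0.11      ]]
```

Request:
step_arm([
  [60,-0.01,-0.04,0.3,0,0,0],
  [60,-0.01,-0.04,0.6,0,0,0],
  [60,-0.01,-0.04,0.88,0,0,0],
  [60,-0.01,-0.04,0.88,0,0,0],
  [20,-0.01,-0.04,0.88,0,0,0],
  [20,-0.01,-0.04,0.88,0,0,0],
  [20,-0.01,-0.04,0.88,0,0,0],
  [20,-0.01,-0.04,0.88,0,0,0],
], squeeze=35)

```text
time_s: 26.85
eef_pos: [0.502, -0.0521, 0.0507]
tool_rot: [0.034, 0.999, -0.0, 0.002]
contact_force: [0.8, 1.1, 3.9]
finger_gap: 0.0374
gripper_force: 35.0
```

Request:
step_arm([
  [20,0,0,0,0,0,0],
  [20,0,0,0,0,0,0],
])

```text
time_s: 27.05
eef_pos: [0.502, -0.0522, 0.0506]
tool_rot: [0.034, 0.999, -0.0, 0.002]
contact_force: [-0.2, 1.8, 6.6]
finger_gap: 0.0375
gripper_force: 35.0
```

Request:
step_arm([
  [20,0,0,0,0,0,0.08],
  [20,0,0,0,0,0,0.17],
  [20,0,0,0,0,0,0.26],
  [20,0,0,0,0,0,0.35],
  [20,0,0,0,0,0,0.44],
  [20,0,0,0,0,0,0.53],
  [20,0,0,0,0,0,0.62],
  [20,0,0,0,0,0,0.7],
])

```text
time_s: 27.85
eef_pos: [0.5009, -0.0537, 0.0507]
tool_rot: [0.553, 0.833, -0.001, 0.001]
contact_force: [-3.0, -2.0, 8.5]
finger_gap: 0.0374
gripper_force: 35.0
```

Request:
step_arm([
  [20,0,0,0,0,0,0.08],
  [20,0,0,0,0,0,0.17],
  [20,0,0,0,0,0,0.26],
  [20,0,0,0,0,0,0.35],
  [20,0,0,0,0,0,0.44],
  [20,0,0,0,0,0,0.53],
  [20,0,0,0,0,0,0.62],
  [20,0,0,0,0,0,0.7],
])

```text
time_s: 28.65
eef_pos: [0.4991, -0.0534, 0.0506]
tool_rot: [0.907, 0.421, -0.002, 0.001]
contact_force: [-6.5, -2.3, 12.0]
finger_gap: 0.0372
gripper_force: 35.0
```

Request:
step_arm([
  [20,0,0,0,0,0,0.08],
  [20,0,0,0,0,0,0.17],
  [20,0,0,0,0,0,0.26],
  [20,0,0,0,0,0,0.35],
  [20,0,0,0,0,0,0.44],
  [20,0,0,0,0,0,0.51],
  [20,0,0,0,0,0,0.51],
  [20,0,0,0,0,0,0.51],
])

```text
time_s: 29.45
eef_pos: [0.4984, -0.0522, 0.0506]
tool_rot: [0.999, 0.037, -0.002, 0.0]
contact_force: [-8.6, 1.5, 15.0]
finger_gap: 0.0373
gripper_force: 35.0
```

Run:
```python
from h import *
st=status.get_state();print(st["time_s"],st["eef_pos"],yaw(st),st["joints"],st["finger_gap"],st["moment"])
```

```text
29.45 [ 0.49842699 -0.05219471  0.05061919] 4.224849740085261 [-2.76194033e-01  1.94200928e-01  1.83163021e+00 -1.47651925e-03
  1.11961910e+00  1.22151127e+00] 0.03727798727795012 [ 0.24039684  1.5287533  -0.08917239]
```

Request:
step_arm([
  [60,0,0,0,0,0,0],
  [60,0,0,0,0,0,0],
  [60,0,0,0,0,0,0],
  [60,0,0,-0.3,0,0,0],
  [60,0,0,-0.6,0,0,0],
  [60,0,0,-0.88,0,0,0],
  [60,0,0,-0.88,0,0,-0.09],
  [60,0,0,-0.88,0,0,-0.18],
])

```text
time_s: 30.25
eef_pos: [0.5014, -0.0525, 0.1381]
tool_rot: [0.984, 0.18, 0.001, 0.001]
contact_force: [-0.2, -0.4, -0.1]
finger_gap: 0.0601
gripper_force: 0.0
```

Request:
step_arm([
  [60,0,0,0,0,0,-0.09],
  [60,0,0,0,0,0,-0.18],
  [60,0,0,0,0,0,-0.27],
  [60,0,0,0,0,0,-0.36],
  [60,0,0,0,0,0,-0.45],
  [60,0,0,0,0,0,-0.54],
  [60,0,0,0,0,0,-0.63],
  [60,0,0,0,0,0,-0.71],
])

```text
time_s: 31.05
eef_pos: [0.5001, -0.0522, 0.1364]
tool_rot: [0.74, 0.673, -0.0, -0.0]
contact_force: [-0.1, 0.2, -0.4]
finger_gap: 0.0604
gripper_force: 0.0
```

Request:
step_arm([
  [60,0.2,0.3,0,0,0,0],
  [60,0.5,0.6,0,0,0,0],
  [60,0.6,0.7,0,0,0,0],
  [60,0.6,0.7,0,0,0,0],
  [60,0.6,0.7,0,0,0,0],
])

```text
time_s: 31.55
eef_pos: [0.5748, 0.0003, 0.1362]
tool_rot: [0.741, 0.671, -0.001, -0.001]
contact_force: [-0.4, 1.0, 0.1]
finger_gap: 0.06
gripper_force: 0.0
```

Run:
```python
from h import *
st,v0,v1,u,g,s=measure("f10.png");print(st["time_s"],st["eef_pos"],yaw(st),v0,v1,u);print(g.tolist());print(s.tolist())
```

```text
31.55 [5.74849485e-01 3.39112296e-04 1.36169209e-01] 84.33866810244321 35 137 317.5
[179, 175, 173, 172, 172, 173, 173, 173, 173, 173, 173, 173, 173, 173, 173, 173, 173, 173, 173, 173, 173, 169, 169, 170, 169, 170, 169, 173, 173, 173, 173, 173, 176, 187, 101, 23, 140, 181, 171, 191, 206, 213, 219, 223, 225, 225, 225, 225, 225, 225, 225, 225, 225, 225, 220, 221, 221, 220, 225, 225, 222, 219, 213, 206, 194, 181, 178, 172, 43, 64, 158, 179, 175, 174, 174, 174, 174, 174, 174, 174, 174, 174, 174, 173, 174, 174, 173, 174, 173, 174, 174, 174, 174, 173, 174, 174, 170, 170, 169, 175, 177, 135]
[151, 152, 149, 149, 149, 149, 149, 149, 149, 149, 149, 149, 149, 149, 149, 149, 149, 149, 149, 149, 149, 150, 150, 150, 150, 150, 150, 149, 149, 149, 148, 149, 149, 151, 123, 165, 150, 153, 151, 89, 57, 42, 33, 22, 22, 21, 21, 21, 21, 21, 21, 21, 21, 21, 21, 21, 21, 22, 21, 21, 23, 26, 33, 43, 64, 111, 154, 151, 30, 81, 158, 149, 149, 149, 148, 148, 148, 148, 148, 148, 148, 149, 149, 149, 149, 148, 149, 148, 149, 148, 148, 149, 148, 149, 148, 148, 150, 150, 150, 149, 152, 183]
```

The rings' midpoint is at index 51.6 and the bubble centre at 52.0, so the bubble is within about 0.2 mm of centre. Now I'll press on the right half's flat top with the fingers closed.

Run:
```python
from h import *
st=status.get_state();e=onz("wrist",[[317.5,35],[317.5,137]],.102,st);print(e,np.linalg.norm(e[0]-e[1]))
c=e.mean(0);d=np.array([np.cos(np.radians(84)),np.sin(np.radians(84)),0]);t=c-.045*d;t[2]=.08;print(rel(st,t))
```

```text
[[0.59089858 0.13131431 0.102     ]
 [0.58548117 0.07525871 0.102     ]] 0.056316770673295026
[0.591 0.031 0.563]
```

Request:
step_arm([
  [0,0.2,0.03,0,0,0,0],
  [0,0.4,0.03,0,0,0,0],
  [0,0.59,0.03,0.1,0,0,0],
  [0,0.59,0.03,0.2,0,0,0],
  [0,0.59,0.03,0.3,0,0,0],
  [0,0.59,0.03,0.4,0,0,0],
  [0,0.59,0.03,0.5,0,0,0],
  [0,0.59,0.03,0.52,0,0,0],
], squeeze=20)

```text
time_s: 32.4
eef_pos: [0.5832, 0.0582, 0.0828]
tool_rot: [0.742, 0.671, -0.001, -0.001]
contact_force: [-0.0, 0.5, -0.1]
finger_gap: 0.0012
gripper_force: 0.0
```

Request:
step_arm([
  [0,0,0,0.01,0,0,0],
  [0,0,0,0.03,0,0,0],
  [0,0,0,0.05,0,0,0],
  [0,0,0,0.05,0,0,0],
  [0,0,0,0.05,0,0,0],
])

```text
time_s: 32.9
eef_pos: [0.5849, 0.0591, 0.0801]
tool_rot: [0.741, 0.671, 0.0, 0.0]
contact_force: [-0.2, 0.4, 0.5]
finger_gap: 0.0005
gripper_force: 0.0
```

Request:
step_arm([
  [0,0,0,0.01,0,0,0],
  [0,0,0,0.02,0,0,0],
  [0,0,0,0.03,0,0,0],
  [0,0,0,0.03,0,0,0],
])

```text
time_s: 33.3
eef_pos: [0.5845, 0.0591, 0.0766]
tool_rot: [0.741, 0.671, -0.0, -0.0]
contact_force: [-0.5, -0.1, -0.1]
finger_gap: 0.0005
gripper_force: 0.0
```

Request:
step_arm([
  [0,0,0,0.01,0,0,0],
  [0,0,0,0.02,0,0,0],
  [0,0,0,0.02,0,0,0],
])

```text
time_s: 33.6
eef_pos: [0.5845, 0.059, 0.0746]
tool_rot: [0.741, 0.671, -0.0, -0.0]
contact_force: [0.2, -0.1, 0.2]
finger_gap: 0.0002
gripper_force: 0.0
```

Request:
step_arm([
  [0,0,0,0.01,0,0,0],
  [0,0,0,0.02,0,0,0],
  [0,0,0,0.02,0,0,0],
])

```text
time_s: 33.9
eef_pos: [0.5848, 0.059, 0.0728]
tool_rot: [0.741, 0.671, 0.0, 0.0]
contact_force: [-1.0, 0.3, 0.6]
finger_gap: 0.0007
gripper_force: 0.0
```

Request:
step_arm([
  [0,0,0,0.01,0,0,0],
  [0,0,0,0.02,0,0,0],
  [0,0,0,0.02,0,0,0],
])

```text
time_s: 34.2
eef_pos: [0.5854, 0.059, 0.0728]
tool_rot: [0.741, 0.671, 0.0, 0.001]
contact_force: [-2.4, 0.6, 8.2]
finger_gap: 0.0008
gripper_force: 4.1
```

Request:
step_arm([
  [0,0,0,0.01,0,0,0],
  [0,0,0,0.01,0,0,0],
  [0,0,0,0.01,0,0,0],
  [0,0,0,0.01,0,0,0],
  [0,0,0,0.01,0,0,0],
  [0,0,0,0.01,0,0,0],
  [0,0,0,0.01,0,0,0],
  [0,0,0,0.01,0,0,0],
])

```text
time_s: 35.0
eef_pos: [0.5859, 0.0589, 0.0728]
tool_rot: [0.741, 0.671, 0.001, 0.001]
contact_force: [-3.3, -0.6, 11.7]
finger_gap: 0.0005
gripper_force: 5.8
```

Request:
step_arm([
  [0,0,0,0,0,0,0],
  [0,0,0,0,0,0,0],
  [0,0,0,0,0,0,0],
  [0,0,0,0,0,0,0],
  [0,0,0,0,0,0,0],
  [0,0,0,0,0,0,0],
])

```text
time_s: 35.6
eef_pos: [0.586, 0.0589, 0.0729]
tool_rot: [0.741, 0.671, 0.001, 0.001]
contact_force: [-3.6, -0.3, 11.6]
finger_gap: 0.0008
gripper_force: 5.8
```

Run:
```python
from h import *
st,v0,v1,u,g,s=measure("f11.png");print(st["time_s"],st["eef_pos"],st["contact_force"],v0,v1,u);print(g.tolist());print(s.tolist())
e=onz("wrist",[[u,v0],[u,v1]],.102,st);print(e)
```

```text
35.6 [0.5859631  0.05888823 0.07286143] [-3.55181676 -0.34296329 11.55760743] 141 261 309.5
[177, 172, 174, 171, 171, 171, 171, 171, 171, 171, 171, 174, 174, 173, 173, 173, 174, 173, 173, 173, 173, 173, 173, 173, 173, 173, 173, 173, 173, 173, 173, 173, 173, 173, 173, 173, 173, 173, 173, 177, 188, 50, 24, 159, 179, 173, 188, 197, 206, 211, 215, 218, 218, 219, 219, 219, 219, 219, 219, 218, 218, 218, 218, 218, 218, 218, 218, 218, 218, 218, 218, 216, 214, 210, 204, 199, 189, 178, 175, 181, 100, 54, 121, 173, 146, 109, 110, 111, 111, 112, 112, 111, 112, 111, 111, 111, 111, 111, 111, 111, 111, 111, 110, 110, 110, 110, 110, 109, 109, 109, 109, 108, 108, 108, 108, 107, 107, 107, 106, 111]
[149, 155, 149, 149, 149, 149, 149, 149, 149, 150, 150, 149, 148, 149, 148, 149, 148, 148, 148, 149, 149, 149, 149, 149, 148, 149, 149, 149, 149, 149, 149, 149, 149, 149, 149, 149, 149, 149, 149, 149, 152, 69, 179, 148, 153, 153, 96, 73, 58, 46, 39, 38, 34, 34, 34, 34, 34, 34, 34, 35, 34, 34, 34, 34, 34, 35, 34, 34, 36, 35, 35, 39, 43, 49, 57, 68, 82, 121, 149, 148, 106, 52, 115, 145, 143, 140, 139, 139, 139, 138, 138, 138, 138, 138, 138, 138, 138, 139, 139, 139, 140, 139, 140, 141, 141, 141, 142, 142, 143, 143, 143, 144, 145, 145, 145, 146, 147, 151, 155, 78]
[[0.59181005 0.13145866 0.102     ]
 [0.58612338 0.07528739 0.102     ]]
```

```bash
python3 -c "
from h import *
print(order.sign_off())"
```

```text
the job is handed in; nothing more can be done
None
```

The job is handed in: the level lies crosswise on the lower shelf, the bubble is within about 0.2 mm of centre, and the closed fingers are still pressing down with about 12 N; no verdict came back, and I did not re-check the other things on the counter.

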